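Check two trolley brake levers on the bench

TASK

Check the two trolley handles on the bench, the one with the long brake lever first and then the one with the short lever: with the backs of the shut fingers press the lever in towards its bar until it comes up against its stop, hold it there for a good second without forcing it, and let it spring all the way back. Stay on the outer side of the lever, with no gripping of lever or bar, and leave everything else on the bench where it is.

Things in the scene. Friction and masses are not known exactly. Their poses are not given: they have to be found in the camera images.
- long_unit: long-lever handle, fixed to the bench: base plate 120 x 110 x 12 mm and a post under a level bar along y, 220 mm long, axis 140 mm up; rubber grip 30 mm across, top of its collars 161 mm up. Lever level with the bar on its -x side, towards the robot; upright pivot pin at (-45, 88, 140) mm, blade from there towards -y. Origin: centre of the base's underside, z up; yaw within 0.35 rad
- long_lever (a joint): angle of the long lever: 0 = let go, the blade slants 0.30 rad out from the bar; grows as it is pressed towards the bar (unit's +x); 0.30 = rigid stop, blade parallel to the bar with 25 mm of air to the grip. About 6 N at the pad point reach the stop; a spring brings it back to 0
- long_pad (a point): place to press the long lever, on the blade's outer face, 108 mm from the pivot, 140 mm up; moves with the lever. x: square to the blade, towards the bar; -y: along the blade to the tip; z up. Plain metal blade 150 mm long from pivot to tip, 10 mm thick (outer face 5 mm from the pivot's centre line), 16 mm tall, tip ball 18 mm across
- short_unit: short-lever handle, fixed to the bench: base plate 120 x 110 x 12 mm and a post under a level bar along y, 160 mm long, axis 140 mm up; rubber grip 30 mm across, top of its collars 161 mm up. Lever level with the bar on its -x side, towards the robot; upright pivot pin at (-45, -58, 140) mm, blade from there towards +y. Origin: centre of the base's underside, z up; yaw within 0.35 rad
- short_lever (a joint): angle of the short lever: 0 = let go, the blade slants 0.36 rad out from the bar; grows as it is pressed towards the bar (unit's +x); 0.36 = rigid stop, blade parallel to the bar with 25 mm of air to the grip. About 7 N at the pad point reach the stop; a spring brings it back to 0
- short_pad (a point): place to press the short lever, on the blade's outer face, 65 mm from the pivot, 140 mm up; moves with the lever. x: square to the blade, towards the bar; y: along the blade to the tip; z up. Plain metal blade 90 mm long from pivot to tip, 10 mm thick (outer face 5 mm from the pivot's centre line), 16 mm tall, tip ball 18 mm across
- jar: bystander, leave alone: loose glass jar with steel cap, 56 mm across, 65 mm tall, standing between the two units; origin centre of underside
- spanner: bystander, leave alone: loose spanner 160 mm long lying on the bench on the robot's side of the units; lies along its x axis
- screwdriver: bystander, leave alone: loose screwdriver 180 mm long lying on the bench on the robot's side of the units; lies along its x axis
- carton: bystander, leave alone: loose cardboard carton 100 x 70 x 50 mm beyond the units; origin centre of underside
- collar: bystander, leave alone: loose steel ring 44 mm across, 18 mm tall, lying flat on the robot's side of the units; origin centre of underside
- tape: bystander, leave alone: loose black tape measure 70 x 35 x 65 mm, on the left of the bench; origin centre of underside
- oil: bystander, leave alone: loose white oil bottle 52 mm across, 130 mm tall, to the right; origin centre of underside

How it is judged:
On the way, in this order (a step that is already met when the one before it is completed fails the run):
1. the fingers hold the long lever in at its stop (value of joint long_lever above 0.27 rad and contact force between the fingers and long_lever above 2 N and value of joint short_lever below 0.05 rad), for 0.7 s.
2. the long lever is let go and back at rest (value of joint long_lever below 0.05 rad and contact force between the fingers and long_lever below 0.5 N), for 0.1 s.
3. the fingers hold the short lever in at its stop (value of joint short_lever above 0.33 rad and contact force between the fingers and short_lever above 2 N and value of joint long_lever below 0.05 rad), for 0.7 s.
At the end, for the whole second after the job is handed in: after both presses, both levers are back within 0.04 rad of rest and every loose thing lies within 25 mm of where it was (value of joint each of long_lever, short_lever below 0.04 rad and distance of each of jar, spanner, screwdriver, carton, collar, tape, oil from where it was at the start of the episode below 0.025 m); the robot touches nothing.
It fails at once if the fingers straddle the long lever or reach between it and its bar (x of the grasp point in the frame of long_pad between 0.003 and 0.09 m and y of the grasp point in the frame of long_pad between -0.05 and 0.11 m and z of the grasp point in the frame of long_pad between -0.12 and 0.02 m).
It fails at once if the fingers straddle the short lever or reach between it and its bar (x of the grasp point in the frame of short_pad between 0.003 and 0.09 m and y of the grasp point in the frame of short_pad between -0.065 and 0.033 m and z of the grasp point in the frame of short_pad between -0.12 and 0.02 m).
It fails at once if a lever is forced with more than 45 N (contact force between the fingers and long_lever above 45 N or contact force between the fingers and short_lever above 45 N).
It fails at once if a loose bystander is moved or lifted by more than 25 mm (distance of any of jar, spanner, screwdriver, carton, collar, tape, oil from where it was at the start of the episode above 0.025 m).
It also fails if it takes over 67 s, if anything falls off the work surface, if the arm or the gripper's body presses on something with over 40 N, if the wrist force passes 120 N, or if a joint passes its speed limit or range.

ROBOT

A 6-joint arm with a two-finger parallel gripper is mounted at the origin on the work surface. World frame = base frame: x ahead of the robot, y to its left, z up, the work surface at z = 0. Lengths are in m, angles in rad, forces in N, time in s.
With the tool pointing down it reaches from about 0.35 to 0.85 m from the base axis. Payload 8.1 kg.
Tool frame: the origin (TCP) lies at the very end of the fingers, on their centre line; the grasp point (between the pads) lies 19 mm behind it (robot.pinch_z is the distance from the TCP to the grasp point, in m); y points along the fingers, x is the direction in which the jaws open and shut, and the axes are right-handed (so a half turn about y gives the same grasp; the last joint's range is limited). The gripper opens to 93 mm and grips with 3 to 60 N. Pads are 15 mm wide; open, the fingers measure 128 mm over their backs; the gripper's body (75 mm by 188 mm) begins 65 mm behind the grasp point.
Start: joints at [-1.38, 0.13, 1.488, -0, 1.523, -0.085], TCP at [0.163, -0.577, 0.219] pointing down, gripper open.
Joint ranges: [-2.96, 2.96], [-0.89, 2.26], [0.02, 2.5], [-1.34, 4.48], [0, 2.73], [-2.66, 2.66]. Speed limits (rad/s): [2.39, 2.39, 2.79, 3.14, 3.14, 3.14].

INTERFACE

Orientations are given as a rotation vector (axis times angle).
In Python, from plant import robot gives the robot as it stands.
- The arm moves only by the shell command python3 -m inch 'ROWS' [FORCE]. ROWS is JSON, a list of rows, each a list of 5 numbers: the closure, from -1 (fully open) to 1 (shut), then the shift along the world's x, y, z in m, then the turn about the world's z in rad. A call has 1 to 8 rows; each row is the pose to reach, as a shift and turn from the pose measured when the call began; what a row does not reach only later rows make up. A row lasts 1/8 s, in which the tool goes at most 62.5 mm and 10.7 degrees, less where a joint would pass 70% of its speed; a pose out of reach is approached as far as the arm can. A call with a gripper value outside its range is refused whole. The fingers move at their own pace and stop on an object; FORCE is the grip in N (left out, the last holds). Time passes only in rows, so rows that repeat a pose let the fingers close. It gives the time, the measured TCP pose, the force and the opening at its end, in the units of the state.
- robot.read_state(): the state, without advancing time (a new reading comes with each control period).
- robot.read_camera(name): name is "side" or "top"; returns a dict with "color" (400x640x3 uint8, red, green, blue), "mtx" (3x3 intrinsics, pixels), "R" (3x3) and "t" (3): a world point X has camera coordinates R X + t. Camera axes: x right, y down, z forward; pixel columns grow to the right and rows downward; lengths in m; the calibration is good to about 2 mm. A picture is of the moment at which its call begins. There is no depth.
- robot.close_job(): hands the job in, once; it reports no verdict.
The state is a dict: "t": time; "q": joint angles; "dq": joint speeds; "joint_torque": joint torques, N m; "tool_pos": TCP position; "orientation": TCP orientation; "force": force on the tool from outside, world axes, zero at the start; "wrist_torque": the same for the moment, N m; "opening": finger opening in m.
Only numpy, scipy, OpenCV 4.12 (cv2) and the standard library are available. Lean on these libraries where they do the work, as an engineer would, in place of code of your own. Each camera call takes 0.05 s, during which the arm holds its last target. There are 200 camera calls.

## Working session

There is one attempt and no reset: what is moved stays moved. The work goes in short steps, Python scripts to look and compute and a shell command to move; the robot and the scene stay as the last step left them, time stands still between calls to the robot, and variables do not carry over. Pictures are saved under pics/ and viewed, about 8 in all and at most 12, crops included, and the job is handed in when it is done.

```bash
ls; mkdir -p pics
python3 - <<'E'
from plant import robot
import cv2
s=robot.read_state(); print({k:s[k] for k in('t','tool_pos','orientation','force','opening')}, robot.pinch_z)
for n in('top','side'):
    c=robot.read_camera(n); cv2.imwrite(f'pics/{n}0.png',c['color'][:,:,::-1])
    print(n,c['mtx'].tolist(),c['R'].round(5).tolist(),c['t'].tolist())
E
```

```text
pics
{'t': 0.0, 'tool_pos': array([ 0.16332139, -0.57674715,  0.21758968]), 'orientation': array([-1.32586735,  1.00460951, -1.00230047]), 'force': array([0.49102205, 0.50594394, 0.25244618]), 'opening': 0.09274207825410156} 0.0188
top [[428.95244852433655, 0.0, 311.75791739499743], [0.0, 428.95244852433655, 200.65239709770776], [0.0, 0.0, 1.0]] [[-0.01705, -0.99985, -0.00085], [-0.99068, 0.01701, -0.13514], [0.13513, -0.00146, -0.99083]] [-0.004254298899279067, 0.5875478441055332, 1.3723143189869345]
side [[373.59310459279567, 0.0, 326.01391037539685], [0.0, 373.59310459279567, 198.34599295277405], [0.0, 0.0, 1.0]] [[0.98808, -0.15241, -0.02143], [-0.09186, -0.47223, -0.87668], [0.1235, 0.8682, -0.4806]] [-0.5480958912525196, 0.15955922107198325, 0.9215073815061665]
```

View pics/top0.png

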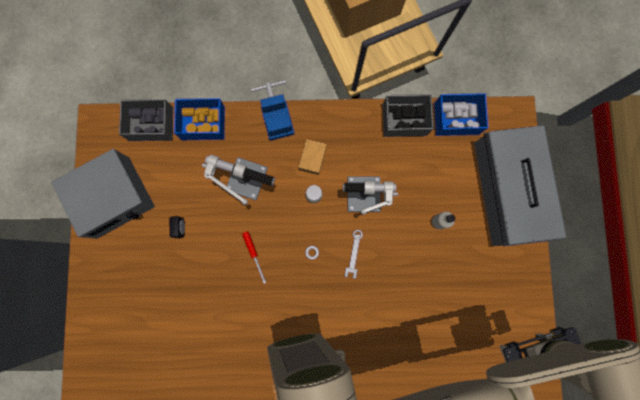

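View pics/side0.png

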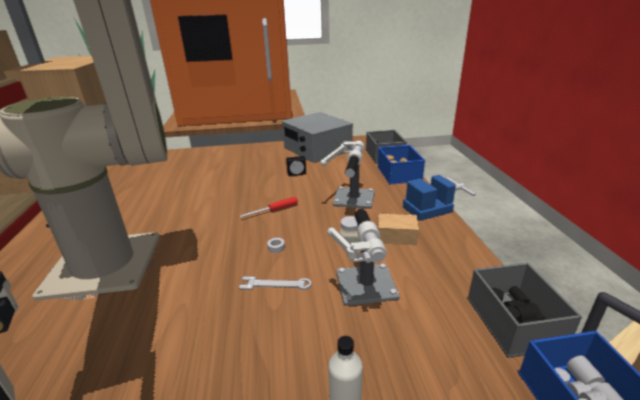

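The top view shows the long unit on the left (base ~(245,180), lever pivot ~(210,165), tip ball ~(247,205)). The short unit is on the right (base ~(365,193), pivot ~(393,190), tip ~(362,212)). I'll enlarge both.

Run:
```python
import cv2,numpy as np
a=cv2.imread('pics/top0.png')
f=lambda x0,y0:cv2.resize(a[y0:y0+75,x0:x0+100],None,fx=8,fy=8,interpolation=cv2.INTER_CUBIC)
cv2.imwrite('pics/cl.png',f(190,145)); cv2.imwrite('pics/cs.png',f(320,160))
```

```text
(no output)
```

View pics/cl.png

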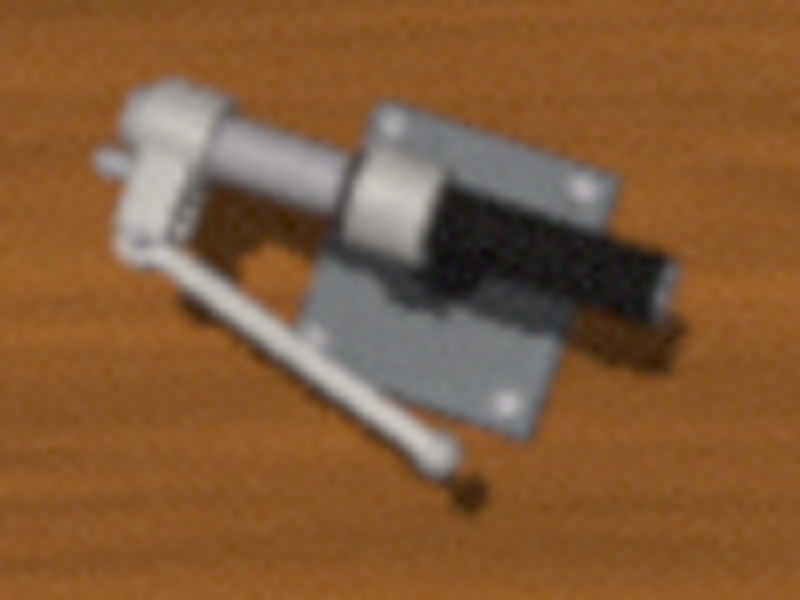

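View pics/cs.png

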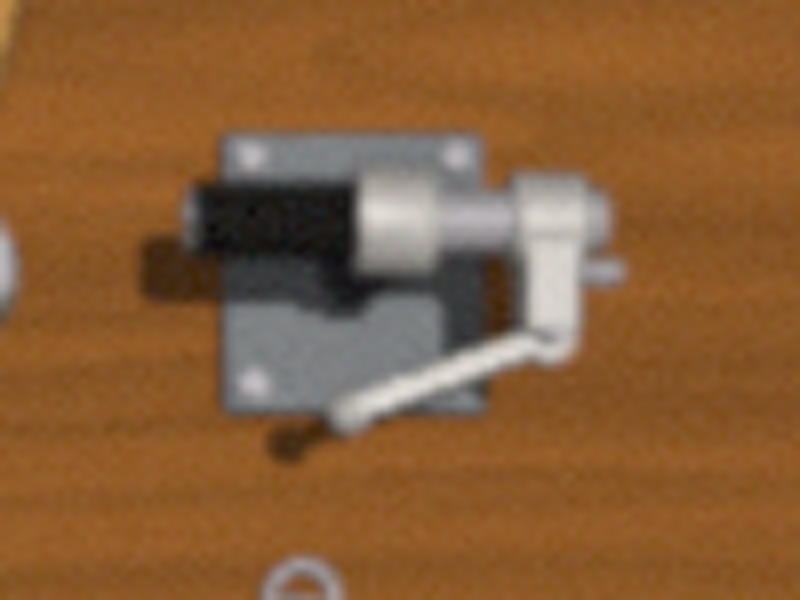

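```bash
cat > h.py <<'E'
import numpy as np,cv2
from plant import robot
from scipy.optimize import least_squares
from scipy.spatial.transform import Rotation as Ro
U={'long':dict(o=(190,145),s=1,a0=.30,L=150,pad=108,piv=(-45,88),px=[(378,100),(620,178),(525,438),(300,345),(437,452),(143,243)]),
'short':dict(o=(320,160),s=-1,a0=.36,L=90,pad=65,piv=(-45,-58),px=[(222,133),(483,133),(488,412),(222,412),(347,410),(550,340)])}
def rz(a): return np.array([[np.cos(a),-np.sin(a)],[np.sin(a),np.cos(a)]])
def blade(u,ang):   # unit-frame: pivot, along-blade dir, square-to-blade dir
    a=u['a0']-ang; s=u['s']
    return np.array(u['piv'])/1e3, np.array([-np.sin(a),-s*np.cos(a)]), np.array([np.cos(a),-s*np.sin(a)])
def pad(u,p,ang):
    c,d,n=blade(u,ang); R=rz(p[2]); return p[:2]+R@(c+u['pad']/1e3*d-.005*n), R@n
def fit(u,cam):
    c,d,n=blade(u,0)
    P=np.array([[.06,.055,.012],[.06,-.055,.012],[-.06,-.055,.012],[-.06,.055,.012],[*(c+u['L']/1e3*d),.14],[*c,.15]])
    px=np.array(u['px'])/8-.44+np.array(u['o']); 
    def proj(p):
        X=P.copy(); X[:,:2]=P[:,:2]@rz(p[2]).T+p[:2]; Y=(X@cam['R'].T+cam['t'])@cam['mtx'].T; return Y[:,:2]/Y[:,2:]
    f=lambda p:((proj(p)-px)*np.array([1,1,1,.5,1,.5])[:,None]).ravel()
    r=least_squares(f,[.5,.1*u['s'],0]); return r.x,(proj(r.x)-px)
E
python3 - <<'E'
from h import *
cam=robot.read_camera('top')
for k,u in U.items():
    p,res=fit(u,cam); print(k,p.round(4)); print(res.round(2).tolist())
    for a in(0,u['a0']):
        q,n=pad(u,p,a); print(' ang',a,'pad',q.round(4),'n',n.round(3),'TCP',(q-.0175*n).round(4))
s=robot.read_state(); R=Ro.from_rotvec(s['orientation']).as_matrix(); print(R.round(3),s['t'])
E
```

```text
long [ 0.6742  0.208  -0.3608]
[[0.0, -1.25], [-0.0, -0.34], [-0.64, 0.12], [-3.03, 0.86], [1.48, 1.57], [-0.85, -1.89]]
 ang 0 pad [0.5929 0.2241] n [ 0.789 -0.614] TCP [0.5791 0.2348]
 ang 0.3 pad [0.6204 0.207 ] n [ 0.936 -0.353] TCP [0.604  0.2132]
short [ 0.613  -0.1916 -0.0061]
[[0.26, -0.21], [0.14, -0.56], [0.68, -0.19], [1.06, 0.17], [-1.48, 1.11], [1.02, -1.2]]
 ang 0 pad [ 0.5405 -0.1901] n [0.938 0.347] TCP [ 0.5241 -0.1962]
 ang 0.36 pad [ 0.5631 -0.1843] n [ 1.    -0.006] TCP [ 0.5456 -0.1842]
[[ 0.272 -0.     0.962]
 [-0.962  0.001  0.272]
 [-0.001 -1.     0.   ]] 0.15
```

```bash
sed -i 's/L=150/L=141/;s/L=90/L=81/;s/1,1,1,.5,1,.5/1,1,1,.3,1,.3/' h.py
cat >> h.py <<'E'
def report():
    cam=robot.read_camera('top')
    for k,u in U.items():
        p,res=fit(u,cam); print(k,p.round(4)); print(res.round(2).tolist())
        for a in(0,u['a0']):
            q,n=pad(u,p,a); print(' ang',a,'pad',q.round(4),'n',n.round(3),'TCP',(q-.0175*n).round(4))
E
python3 -c 'from h import *;report()'
python3 -m inch '[[1,0,0,0.03,0],[1,0.03,0.03,0.04,0.18],[1,0.08,0.08,0.05,0.36],[1,0.13,0.13,0.05,0.54],[1,0.18,0.18,0.05,0.72],[1,0.22,0.22,0.05,0.9],[1,0.24,0.28,0.05,1.0],[1,0.24,0.28,0.05,1.0]]' 20
```

```text
long [ 0.6725  0.2069 -0.3417]
[[-0.1, -0.59], [0.11, -0.25], [0.11, 0.43], [-2.5, 1.75], [0.13, 0.27], [-0.44, -0.75]]
 ang 0 pad [0.5909 0.2214] n [ 0.801 -0.599] TCP [0.5769 0.2319]
 ang 0.3 pad [0.6187 0.2049] n [ 0.942 -0.335] TCP [0.6022 0.2107]
short [ 0.6124 -0.1897 -0.0229]
[[-0.0, -0.29], [-0.11, -0.11], [-0.18, 0.27], [0.19, 0.08], [0.23, 0.16], [0.16, -0.67]]
 ang 0 pad [ 0.5399 -0.187 ] n [0.944 0.331] TCP [ 0.5234 -0.1928]
 ang 0.36 pad [ 0.5626 -0.1816] n [ 1.    -0.023] TCP [ 0.5451 -0.1812]
t: 1.2
tool_pos: [0.4046, -0.2941, 0.268]
orientation: [-1.558, 0.229, -0.227]
force: [0.1, -0.4, 0.6]
opening: 0.0175
```

```bash
python3 -m inch '[[1,0.014,0.055,0,-0.05],[1,0.03,0.115,0,-0.05],[1,0.045,0.175,0,-0.05],[1,0.06,0.235,0,-0.05],[1,0.075,0.295,0,-0.05],[1,0.09,0.355,0,-0.05],[1,0.105,0.41,0,-0.05],[1,0.12,0.46,0,-0.05]]'
python3 -m inch '[[1,0.01,0.05,0,0],[1,0.02,0.085,0,0],[1,0.021,0.085,-0.04,0],[1,0.021,0.085,-0.09,0],[1,0.021,0.085,-0.13,0],[1,0.021,0.085,-0.143,0],[1,0.021,0.085,-0.143,0]]'
python3 - <<'E'
from h import *
s=robot.read_state(); print(s['tool_pos'],s['force'],s['opening'],Ro.from_rotvec(s['orientation']).as_matrix()[:,0])
c=robot.read_camera('top')['color'][130:280,160:360,::-1]; cv2.imwrite('pics/t1.png',cv2.resize(c,None,fx=4,fy=4,interpolation=cv2.INTER_CUBIC))
E
```

```text
t: 2.2
tool_pos: [0.5252, 0.1672, 0.2679]
orientation: [-1.554, 0.269, -0.268]
force: [-0.2, -0.9, 0.6]
opening: 0.0002
t: 3.08
tool_pos: [0.5461, 0.2517, 0.1247]
orientation: [-1.554, 0.27, -0.268]
force: [-0.9, -0.3, 0.1]
opening: 0.0006
[0.54613976 0.25167663 0.12468096] [-0.91996366 -0.29749332  0.10841256] 0.0006436586945798774 [ 0.94174919 -0.33631325 -0.00136499]
```

View pics/t1.png

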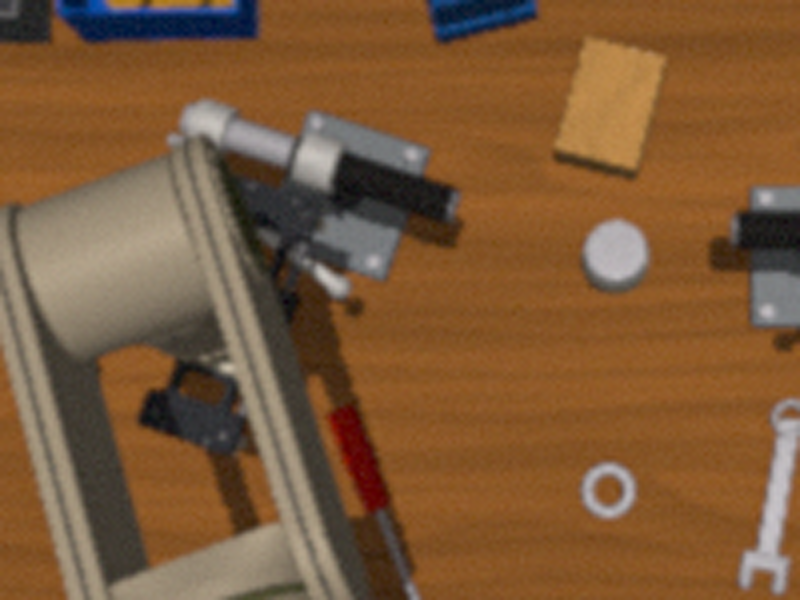

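The tip ball at crop (340,285) hasn't moved, and the fingers are on its outer side. Next I'll press in small steps.

```bash
python3 -m inch '[[1,0.015,-0.01,0,0],[1,0.028,-0.018,0,0],[1,0.034,-0.023,0,0],[1,0.038,-0.027,0,0],[1,0.038,-0.027,0,0]]'
```

```text
t: 3.75
tool_pos: [0.5851, 0.225, 0.1263]
orientation: [-1.553, 0.269, -0.27]
force: [-2.4, 2.1, 2.4]
opening: 0.0005
```

```bash
python3 -m inch '[[1,0.005,-0.004,0,0],[1,0.01,-0.008,0,0],[1,0.013,-0.010,0,0],[1,0.015,-0.012,0,0],[1,0.015,-0.012,0,0]]'
```

```text
t: 4.38
tool_pos: [0.6, 0.2131, 0.126]
orientation: [-1.553, 0.269, -0.269]
force: [-3.3, 3.6, 0.8]
opening: 0.0002
```

```bash
python3 -m inch '[[1,0.001,-0.0003,0,0],[1,0.002,-0.0007,0,0],[1,0.002,-0.0007,0,0]]'
```

```text
t: 4.75
tool_pos: [0.6018, 0.2123, 0.126]
orientation: [-1.553, 0.27, -0.269]
force: [-3.3, 3.3, 1.8]
opening: 0.0003
```

```bash
python3 -m inch '[[1,0.001,-0.0003,0,0],[1,0.002,-0.0007,0,0],[1,0.002,-0.0007,0,0]]'
```

```text
t: 5.12
tool_pos: [0.6036, 0.2115, 0.126]
orientation: [-1.553, 0.27, -0.268]
force: [-3.5, 3.3, 3.5]
opening: 0.0006
```

Not at the stop yet, since the force is still flat at about 5 N.

```bash
python3 -m inch '[[1,0.001,-0.0003,0,0],[1,0.002,-0.0007,0,0],[1,0.002,-0.0007,0,0]]'
```

```text
t: 5.5
tool_pos: [0.6055, 0.2107, 0.126]
orientation: [-1.553, 0.271, -0.268]
force: [-5.0, 3.6, 4.2]
opening: 0.0006
```

```bash
python3 -m inch '[[1,0.001,-0.0003,0,0],[1,0.0015,-0.0005,0,0],[1,0.0015,-0.0005,0,0]]'
```

```text
t: 5.88
tool_pos: [0.6066, 0.2102, 0.126]
orientation: [-1.554, 0.271, -0.267]
force: [-4.7, 4.3, 3.5]
opening: 0.0005
```

```bash
python3 -m inch '[[1,0.001,-0.0003,0,0],[1,0.0015,-0.0005,0,0],[1,0.0015,-0.0005,0,0]]'
```

```text
t: 6.25
tool_pos: [0.6072, 0.21, 0.126]
orientation: [-1.554, 0.272, -0.265]
force: [-8.4, 3.2, 5.0]
opening: 0.0005
```

```bash
python3 -m inch '[[1,0.001,-0.0003,0,0],[1,0.0015,-0.0005,0,0],[1,0.0015,-0.0005,0,0]]'
```

```text
t: 6.62
tool_pos: [0.6072, 0.2099, 0.126]
orientation: [-1.554, 0.274, -0.263]
force: [-11.0, 4.6, 6.9]
opening: 0.0003
```

The stop is reached: position stays at 0.6072 while the force rises to about 12 N. I'll hold there.

```bash
python3 -m inch '[[1,0.0015,-0.0005,0,0],[1,0.0015,-0.0005,0,0],[1,0.0015,-0.0005,0,0],[1,0.0015,-0.0005,0,0],[1,0.0015,-0.0005,0,0],[1,0.0015,-0.0005,0,0],[1,0.0015,-0.0005,0,0],[1,0.0015,-0.0005,0,0]]'
python3 - <<'E'
from h import *
c=robot.read_camera('top')['color'][140:240,180:300,::-1]; cv2.imwrite('pics/t2.png',cv2.resize(c,None,fx=5,fy=5,interpolation=cv2.INTER_CUBIC))
E
```

```text
t: 7.62
tool_pos: [0.6071, 0.21, 0.1261]
orientation: [-1.554, 0.276, -0.26]
force: [-11.6, 4.5, 7.3]
opening: 0.0001
```

View pics/t2.png

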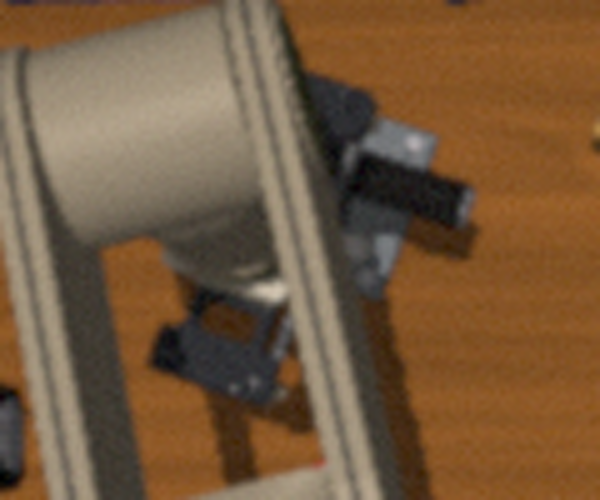

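The ball shows at crop (368,250), about full-frame (253,190). The computed position at the stop is (251,189), so they agree. Now I'll release backwards along the blade normal.

```bash
python3 -m inch '[[1,-0.01,0.004,0,0],[1,-0.02,0.01,0,0],[1,-0.032,0.02,0,0],[1,-0.048,0.03,0,0],[1,-0.068,0.04,0,0],[1,-0.08,0.04,0,0],[1,-0.08,0.04,0,0]]'
python3 - <<'E'
from h import *
c=robot.read_camera('top')['color'][140:240,180:300,::-1]; cv2.imwrite('pics/t3.png',cv2.resize(c,None,fx=5,fy=5,interpolation=cv2.INTER_CUBIC))
E
```

```text
t: 8.55
tool_pos: [0.5264, 0.25, 0.1262]
orientation: [-1.555, 0.275, -0.259]
force: [0.0, 0.8, 0.2]
opening: 0.0004
```

View pics/t3.png

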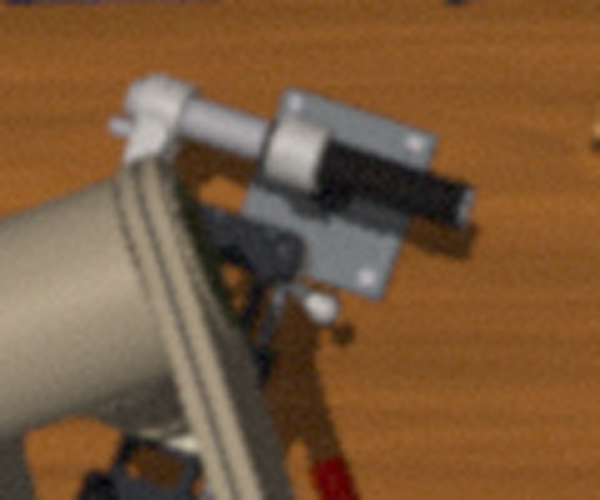

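The ball is back at (322,308), which is full-frame (244.4,201.6), its rest position. On to the short lever.

```bash
python3 -m inch '[[1,0,0,0.06,0],[1,0,-0.02,0.12,0.1],[1,-0.006,-0.08,0.125,0.2],[1,-0.012,-0.14,0.125,0.31],[1,-0.018,-0.2,0.125,0.31],[1,-0.024,-0.26,0.125,0.31],[1,-0.03,-0.32,0.125,0.31],[1,-0.036,-0.38,0.125,0.31]]'
python3 -m inch '[[1,0,-0.04,0,0],[1,0,-0.065,0,0],[1,0,-0.065,-0.05,0],[1,0,-0.065,-0.1,0],[1,0,-0.065,-0.125,0],[1,0,-0.065,-0.125,0]]'
python3 -c "
from h import *
s=robot.read_state(); print(s['tool_pos'],s['force'],Ro.from_rotvec(s['orientation']).as_matrix()[:,0])"
```

```text
t: 9.6
tool_pos: [0.491, -0.1329, 0.2517]
orientation: [-1.573, 0.032, -0.019]
force: [0.7, -0.0, 0.1]
opening: 0.0004
t: 10.35
tool_pos: [0.4893, -0.1978, 0.1244]
orientation: [-1.571, 0.036, -0.016]
force: [-0.4, -0.1, 0.1]
opening: 0.0003
[ 0.48930073 -0.19781287  0.12436922] [-0.3613228  -0.07307486  0.12052615] [ 0.99937434 -0.03300363 -0.01271541]
```

```bash
python3 -m inch '[[1,0.015,0.002,0,0],[1,0.028,0.004,0,0],[1,0.036,0.007,0,0],[1,0.042,0.011,0,0],[1,0.048,0.014,0,0],[1,0.052,0.015,0,0],[1,0.052,0.015,0,0]]'
```

```text
t: 11.22
tool_pos: [0.5411, -0.1828, 0.1244]
orientation: [-1.572, 0.036, -0.015]
force: [-4.1, -3.5, 2.8]
opening: 0.0004
```

```bash
python3 -m inch '[[1,0.001,0,0,0],[1,0.002,0,0,0],[1,0.003,0,0,0],[1,0.003,0,0,0]]'
```

```text
t: 11.72
tool_pos: [0.5436, -0.1825, 0.1244]
orientation: [-1.571, 0.037, -0.014]
force: [-6.3, -1.2, 3.1]
opening: 0.0005
```

```bash
python3 -m inch '[[1,0.001,0,0,0],[1,0.002,0,0,0],[1,0.002,0,0,0]]'
```

```text
t: 12.1
tool_pos: [0.545, -0.1823, 0.1244]
orientation: [-1.571, 0.038, -0.013]
force: [-5.6, -1.3, 4.3]
opening: 0.0007
```

```bash
python3 -m inch '[[1,0.001,0,0,0],[1,0.002,0,0,0],[1,0.002,0,0,0]]'
```

```text
t: 12.48
tool_pos: [0.5464, -0.1822, 0.1245]
orientation: [-1.57, 0.039, -0.012]
force: [-5.9, -2.6, 3.2]
opening: 0.0005
```

```bash
python3 -m inch '[[1,0.001,0,0,0],[1,0.0015,0,0,0],[1,0.0015,0,0,0]]'
```

```text
t: 12.85
tool_pos: [0.5472, -0.1821, 0.1245]
orientation: [-1.57, 0.04, -0.011]
force: [-5.2, -1.7, 4.2]
opening: 0.0007
```

```bash
python3 -m inch '[[1,0.001,0,0,0],[1,0.0015,0,0,0],[1,0.0015,0,0,0]]'
```

```text
t: 13.22
tool_pos: [0.548, -0.182, 0.1245]
orientation: [-1.57, 0.041, -0.01]
force: [-6.0, -2.2, 4.6]
opening: 0.0004
```

```bash
python3 -m inch '[[1,0.001,0,0,0],[1,0.002,0,0,0],[1,0.002,0,0,0]]'
```

```text
t: 13.6
tool_pos: [0.5491, -0.1819, 0.1245]
orientation: [-1.569, 0.043, -0.009]
force: [-6.2, -1.6, 4.3]
opening: 0.0006
```

```bash
python3 -m inch '[[1,0.001,0,0,0],[1,0.002,0,0,0],[1,0.002,0,0,0]]'
```

```text
t: 13.98
tool_pos: [0.5497, -0.1819, 0.1245]
orientation: [-1.569, 0.045, -0.007]
force: [-10.6, -1.8, 6.0]
opening: 0.0004
```

```bash
python3 -m inch '[[1,0.001,0,0,0],[1,0.0015,0,0,0],[1,0.0015,0,0,0]]'
```

```text
t: 14.35
tool_pos: [0.5496, -0.1819, 0.1245]
orientation: [-1.569, 0.048, -0.005]
force: [-10.4, -2.3, 6.2]
opening: 0.0004
```

At the stop: position stays at 0.5497 as the force steps up to about 10 N. The offset from the estimate is the same as on the long lever. Holding.

```bash
python3 -m inch '[[1,0.0015,0,0,0],[1,0.0015,0,0,0],[1,0.0015,0,0,0],[1,0.0015,0,0,0],[1,0.0015,0,0,0],[1,0.0015,0,0,0],[1,0.0015,0,0,0],[1,0.0015,0,0,0]]'
python3 - <<'E'
from h import *
c=robot.read_camera('side')['color'][130:310,240:480,::-1]; cv2.imwrite('pics/s4.png',cv2.resize(c,None,fx=3,fy=3,interpolation=cv2.INTER_CUBIC))
E
```

```text
t: 15.35
tool_pos: [0.5495, -0.1819, 0.1246]
orientation: [-1.568, 0.05, -0.002]
force: [-10.5, -2.2, 6.2]
opening: 0.0003
```

View pics/s4.png

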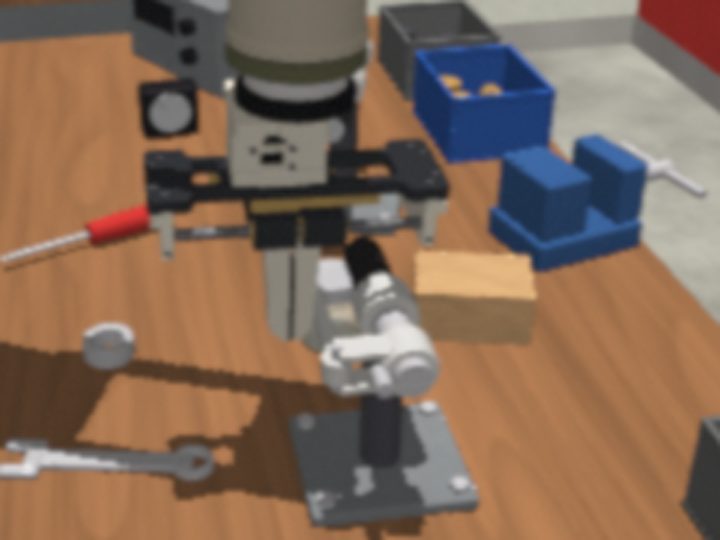

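The side view shows the shut fingers at (293,300) against the outer side of the short lever. The blade is hidden behind the pivot arm at (345,350), so it lies parallel to the bar, and nothing else is touched. Releasing and lifting clear.

```bash
python3 -m inch '[[1,-0.01,-0.002,0,0],[1,-0.022,-0.008,0,0],[1,-0.036,-0.014,0,0],[1,-0.055,-0.014,0,0],[1,-0.08,-0.014,0,0],[1,-0.09,-0.014,0.04,0],[1,-0.1,-0.014,0.09,0],[1,-0.1,-0.014,0.14,0]]'
python3 -m inch '[[1,-0.04,0.0,0.02,0],[1,-0.08,0.0,0.02,0],[1,-0.08,0.0,0.02,0],[1,-0.08,0.0,0.02,0]]'
python3 - <<'E'
from h import *
c=robot.read_camera('top')['color'][:,:,::-1]; cv2.imwrite('pics/t5.png',cv2.resize(c[140:290,160:460],None,fx=2.6,fy=2.6,interpolation=cv2.INTER_CUBIC))
d=np.abs(c.astype(int)-cv2.imread('pics/top0.png')).max(2)
for n,(x,y) in dict(tipL=(244,201),tipS=(363,211),jar=(314,194),span=(354,253),screw=(252,247),carton=(313,156),collar=(312,253),tape=(177,227),oil=(444,220)).items(): print(n,d[y-12:y+13,x-12:x+13].mean().round(1))
E
```

```text
t: 16.4
tool_pos: [0.4485, -0.1962, 0.2661]
orientation: [-1.569, 0.05, -0.004]
force: [0.8, -0.3, -0.2]
opening: 0.0002
t: 16.9
tool_pos: [0.3687, -0.1965, 0.2862]
orientation: [-1.569, 0.05, -0.005]
force: [0.2, -1.0, -0.5]
opening: 0.0004
tipL 4.3
tipS 4.1
jar 3.8
span 71.3
screw 5.8
carton 3.9
collar 4.4
tape 5.4
oil 4.5
```

View pics/t5.png

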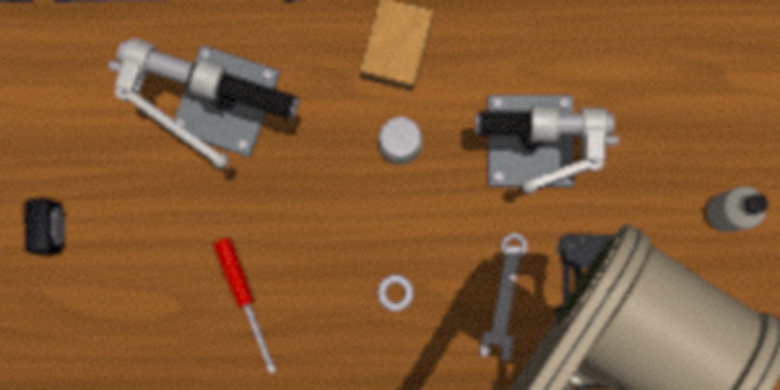

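Both levers are back at rest and everything is in place. The spanner only differs because it is in shadow: its ring at (514,244) and jaw at (495,345) are where they were at the start. Handing in.

```bash
python3 -c "
from plant import robot
print(robot.close_job())"
```

```text
the job is handed in; nothing more can be done
None
```

I pressed both levers to their stops with the backs of the shut fingers, the long one first and then the short one. Each was held for over a second and then let go, and I handed the job in at about 17 s of the 67 s allowed.

- **At the stops:** the fingers stopped advancing while the force rose. It was about 13–14 N in all on the long lever and about 12 N on the short one, far below the 45 N limit. On both levers the stop came about 4–5 mm further in than I had worked out, probably because the shut fingers are thinner than I assumed. The camera views during the holds agreed with both levers being fully in.
- **Final checks:** in the last top image both lever tips are back at rest. All the loose items match the first image except the spanner, which the arm's shadow covered. I checked the spanner by eye and it had not moved. The arm is clear of everything, with the force near zero.

No check failed. The hand-in gave no verdict.

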